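# Fetch the collet nut from under the bit rack with spring tongs

## Robot

A 7-joint arm with a two-finger parallel gripper is mounted at the origin on a cart in front of the work surface, level with it; the furniture and walls round the work are solid. World frame = base frame: x ahead of the robot, y to its left, z up, the work surface at z = 0. Lengths are in m, angles in rad, forces in N, time in s.
With the tool pointing down it reaches from about 0.4 to 0.85 m from the base axis. Payload 10.4 kg.
Tool frame: the origin (TCP) lies midway between the tips of the shut fingers; the grasp point (between the pads) lies 19 mm behind it (manip.hold_point_z is the distance from the TCP to the grasp point, in m); z points along the fingers, y is the line along which they close (so a half turn about z gives the same grasp; the last joint's range is limited). The gripper opens to 85 mm and grips with 20 to 120 N. Pads are 22 mm wide; open, the fingers measure 114 mm over their backs; the gripper's body (76 mm by 85 mm) begins 54 mm behind the grasp point. The pads swing forward as they close: fully open they stand 13 mm farther back than shut.
Start: joints at [-1.324, 0.332, -0.065, 1.46, 0.022, 1.35, -0.088], TCP at [0.167, 0.602, 0.231] pointing down, gripper open.
Joint ranges: [-2.6, 2.6], [-0.5, 2.12], [-1.47, 1.34], [0.16, 2.42], [-1.27, 4.41], [0.06, 2.06], [-2.6, 2.6]. Speed limits (rad/s): [2.22, 2.22, 2.79, 2.79, 3.14, 3.14, 3.14].

## Interface

Orientations are given as a unit quaternion [x, y, z, w].
In Python, from workcell import manip, eyes, job gives the robot as it stands.
- The arm moves only by the shell command python3 -m crank 'ROWS' [FORCE]. ROWS is JSON, a list that holds one entry, the list of rows, each a list of 7 numbers: the finger opening in cm, from 0 to 8.54, then the shift along the world's x, y, z in cm, then the turn, a rotation vector about the world's x, y, z in degrees. In form: [[[hand, x, y, z, ax, ay, az], ...]]. A call has 1 to 20 rows; each row shifts and turns the commanded pose from where the row before left it; what a row does not reach is not made up. A row lasts 1/8 s, in which the tool goes at most 62.5 mm and 10.7 degrees, less where a joint would pass 70% of its speed; a pose out of reach is approached as far as the arm can. A call with a gripper value outside its range is refused whole. The fingers move at their own pace and stop on an object; FORCE is the grip in N (left out, the last holds). Time passes only in rows, so rows that do not move let the fingers close. It gives the time, the measured TCP pose, the force, the opening and the grip force at its end, in the units of the state.
- manip.get_obs(): the state, without advancing time (a new reading comes with each control period).
- eyes.camera(name): name is "side" or "top" or "wrist"; returns (picture, depth): 480x640x3 uint8, red, green, blue; 480x640 float32, m along the optical axis (not along the pixel's ray), 0 where there is no reading.
- eyes.camera_params(name): a dict with "fx", "fy", "cx", "cy" (pixels), "world_from_camera" (4x4, takes a point from camera to world coordinates); the wrist camera has in their place "hand_eye" (4x4, takes a point from camera to tool coordinates, whose origin is the TCP and whose axes are the flange's). Camera axes: x right, y down, z forward; pixel columns grow to the right and rows downward; lengths in m; the calibration is good to about 2 mm. The wrist camera is an equidistant fisheye: a pixel r from the principal point sees the ray r / f radians off the axis. A picture is of the moment at which its call begins: read the wrist's pose just before it. camera_params takes no time and is no camera call.
- job.hand_in(): hands the job in; it is judged then, once.
The state is a dict: "clock": time; "joint_pos": joint angles; "joint_velocities": joint speeds; "tau": joint torques, N m; "position": TCP position; "ee_rot": TCP orientation; "ft_force": force on the tool from outside, world axes, zero at the start; "torque": the same for the moment, N m; "grip_width": opening from 0.0 (shut) to 1.0 (fully open); "grasp_force": force on a finger pad.
Only numpy, scipy, OpenCV 4.12 (cv2) and the standard library are available. Lean on these libraries where they do the work, as an engineer would, in place of code of your own. Each camera call takes 0.05 s, during which the arm holds its last target. There are 200 camera calls.

## Task

The router's collet nut has been knocked in under the drilled wooden bit rack, where a hand does not fit. Take up the spring tongs, reach in under the front of the rack with them, squeeze their jaws shut on the nut where it stands, draw it out in front of the rack and lift it about 15 cm; never touch the nut with the robot itself, and do not shift the rack, the router bits or the other things on the worktop. Finish while still holding: the nut stays gripped in the tongs' jaws, in the air, clear of the rack and the worktop, and is not put down.

Things in the scene. Friction and masses are not known exactly. Their poses are not given: they have to be found in the camera images.
- tongs_grip (a point): Spring tongs lying flat: two upright steel strips joined at a knuckle behind, black plastic grips half-way along, rubber jaws ahead. Point midway between the grips, half-way up (14 mm). x to the jaws, y left, z up. Each grip 64 mm long (x), 28 mm high; the pair 54 mm wide outside at rest, 44 mm with the jaws shut on the nut's shank. Grip from above, closing along y.
- tongs_mouth (a point): Centre of the tongs' mouth between the jaw pads, 130 mm ahead (x) of tongs_grip on the centre line, same height and axes. Pads 18 mm high (9 above and below this point), 29 mm long in x, with a shallow upright V that seats a round shank. Mouth 40 mm clear at rest, 58 mm over the outsides. Jaw tips end 150 mm ahead of tongs_grip.
- tongs: The tongs' knuckle, and their frame: origin on the underside 14 mm below tongs_grip, axes as there. Knuckle axis 95 mm behind the origin, rear loop ends 124 mm behind. Whole tongs 28 mm high, 120 g, balance 10 mm behind tongs_grip.
- jaw_left: Left arm; origin on the knuckle axis, at the underside. Turns about 0.055 rad to shut on the nut's 19 mm shank (stop 0.10). Squeezing the grips 1 mm in all closes the mouth 2.4 mm. A spring parts the arms: 8 N at each grip at rest, 11 N when shut on the nut; a gripper set 3 to 5 mm narrower than the grips at rest carries the tongs with the mouth 28 to 33 mm open.
- jaw_right: Right arm, mirror image of the left; both always turn by the same amount.
- nut_center (a point): Bare metal collet nut standing upright on its hexagon (14 mm high, 27 to 31 mm across); above it a round 19 mm shank from 14 to 38 mm height, where the jaws go (pad centre 26 mm above the worktop). Point on its axis, half-way up (19 mm). 65 to 105 g. It stands under the rack's board, 30 to 45 mm behind the front edge.
- collet_nut: The same collet nut; origin at the centre of its underside, z up along the shank.
- rack: Plywood router-bit rack, loose, 2.3 kg. Board 100 (x) x 280 (y) x 18 mm, underside 62 mm above the worktop, on end cheeks 248 mm apart inside; back wall, open front. Origin on the worktop under the board's centre, x to the back, y left. Front edge at x = -50, back wall's inner face at x = +37 mm. Bits fixed in its top reach 125 mm up, none less than 10 mm behind the front edge.
- spare_bit_center (a point): Router bit standing shank up under the same rack, 75 mm or more to one side of the nut (either side): cutter 37 mm across below, 12.7 mm shank above, 52 mm tall; point half-way up. Leave it alone.
- star_knob_center (a point): Black star knob with its threaded stud up, 42 mm wide, 56 mm tall, standing at the right; point half-way up. Leave it alone.
- pencil_center (a point): Flat carpenter's pencil, 180 x 15 x 8 mm, lying at the left; its middle. Leave it alone.
- spanner_center (a point): Flat steel collet spanner, 200 x 47 x 6 mm, lying at the right; its middle. Leave it alone.

How it is judged:
On the way:
1. both jaws of the tongs press on the nut while it is still under the rack's board (contact force between each of jaw_left, jaw_right and collet_nut above 0.5 N and x of nut_center in the frame of rack above -0.05 m), for 0.2 s.
At the end, for the whole second after the job is handed in: Nut at rest, its centre 90 mm or more above the worktop and 18 mm or more in front of the rack's front edge, pressed by both jaws (0.5 N each, within 25 mm of the mouth's centre); fingers press both arms, grips 60 mm or more up; robot and rack do not touch the nut, nor the rack the tongs (height (world z) of nut_center above 0.09 m and x of nut_center in the frame of rack below -0.068 m and contact force between each of jaw_left, jaw_right and collet_nut above 0.5 N and contact force between the fingers and jaw_left above 1 N and contact force between the fingers and jaw_right above 1 N and contact force between each of the arm, rack and collet_nut below 0.1 N and contact force between rack and tongs below 0.5 N and distance between nut_center and tongs_mouth below 0.025 m and linear speed of collet_nut below 0.03 m/s and height (world z) of tongs_grip above 0.06 m); the arm keeps its last pose, push and grip.
It fails at once if the robot itself touches the nut (contact force between the arm and collet_nut above 0.5 N).
It fails at once if the fingers touch the nut (contact force between the fingers and collet_nut above 0.5 N).
It fails at once if the rack is pushed more than 20 mm or tipped (distance of rack from where it was at the start of the episode above 0.02 m or angle between rack's own z axis and vertical above 0.1 rad).
It fails at once if the spare bit under the rack is shifted more than 20 mm or tipped over (distance of spare_bit_center from where it was at the start of the episode above 0.02 m or angle between spare_bit_center's own z axis and vertical above 0.5 rad).
It fails at once if the knob, pencil or spanner is shifted more than 30 mm (distance of any of star_knob_center, pencil_center, spanner_center from where it was at the start of the episode above 0.03 m).
It also fails if it takes over 45 s, if anything falls off the work surface, if the arm or the gripper's body presses on something with over 40 N, if the wrist force passes 120 N, or if a joint passes its speed limit or range.

## Working session

There is one attempt and no reset: what is moved stays moved. The work goes in short steps, Python scripts to look and compute and a shell command to move; the robot and the scene stay as the last step left them, time stands still between calls to the robot, and variables do not carry over. Pictures are saved under pics/ and viewed, at most 10 in all, crops included, and the job is handed in when it is done.

```bash
mkdir -p pics; ls; python3 - <<'E'
from workcell import manip, eyes, job
import cv2,numpy as np
o=manip.get_obs();print({k:np.round(v,3) for k,v in o.items()}, manip.hold_point_z)
for n in("top","side"):
    p,d=eyes.camera(n);cv2.imwrite(f"pics/{n}0.png",p[:,:,::-1]);np.savez(f"{n}0.npz",p=p,d=d)
    print(n,{k:np.round(v,3).tolist() for k,v in eyes.camera_params(n).items()})
print(eyes.camera_params("wrist"))
E
```

```text
pics
{'clock': np.float64(0.0), 'joint_pos': array([-1.324,  0.333, -0.065,  1.461,  0.022,  1.35 , -0.088]), 'joint_velocities': array([ 0.   ,  0.   ,  0.002, -0.002, -0.   ,  0.001, -0.001]), 'tau': array([-1.0000e-03, -6.2547e+01,  4.8000e-02, -3.9159e+01,  1.6000e-02,
        1.0000e-02, -0.0000e+00]), 'position': array([0.166, 0.602, 0.231]), 'ee_rot': array([ 0.134,  0.991, -0.001, -0.   ]), 'ft_force': array([0.235, 0.647, 0.312]), 'torque': array([ 0.054,  0.028, -0.022]), 'grasp_force': np.float64(0.0), 'grip_width': np.float64(1.001)} 0.0187
top {'fx': 537.343, 'fy': 537.343, 'cx': 318.788, 'cy': 228.417, 'world_from_camera': [[-0.014, -0.997, 0.076, 0.468], [-1.0, 0.013, -0.012, -0.039], [0.011, -0.077, -0.997, 1.257], [0.0, 0.0, 0.0, 1.0]]}
side {'fx': 533.464, 'fy': 533.464, 'cx': 314.738, 'cy': 238.58, 'world_from_camera': [[0.894, -0.266, 0.361, 0.127], [-0.449, -0.52, 0.727, -0.882], [-0.005, -0.812, -0.584, 0.724], [0.0, 0.0, 0.0, 1.0]]}
{'fx': 371.64829954431775, 'fy': 371.64829954431775, 'cx': 316.3366980663208, 'cy': 244.84833030666042, 'hand_eye': array([[ 1.57201115e-04, -9.45903131e-01, -3.24449136e-01,
         8.27968968e-02],
       [ 9.99999661e-01, -1.13626278e-04,  8.15784309e-04,
         6.02902016e-05],
       [-8.08518880e-04, -3.24449154e-01,  9.45902793e-01,
        -1.43816021e-01],
       [ 0.00000000e+00,  0.00000000e+00,  0.00000000e+00,
         1.00000000e+00]])}
```

View pics/top0.png

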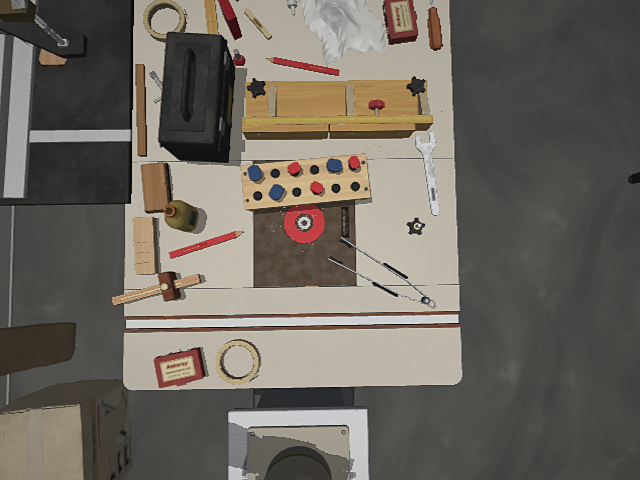

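View pics/side0.png

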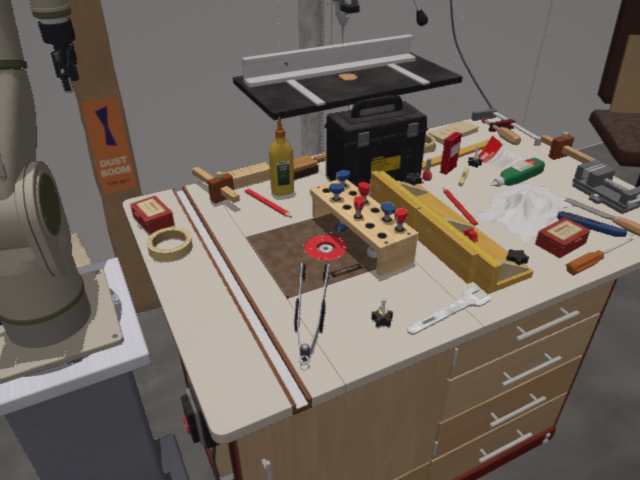

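Top: the rack is at about (306,182), the tongs run from the knuckle (428,300) to the jaws (337,250), the knob is at (415,227) and the spanner at (430,175). Side: a bluish thing (342,225) and a grey thing (372,252) stand under the rack. I'll zoom in there.

```bash
cat > h.py <<'E'
import numpy as np,cv2
from workcell import eyes
def ray(n,u,v):
    c=eyes.camera_params(n);T=c["world_from_camera"]
    d=np.array([(u-c["cx"])/c["fx"],(v-c["cy"])/c["fy"],1]);return T[:3,3],T[:3,:3]@d
def onz(n,u,v,z):
    o,d=ray(n,u,v);return (o+d*(z-o[2])/d[2])
def dep(n,u,v,D):
    o,d=ray(n,u,v);return o+d*D[v,u]
E
python3 - <<'E'
import cv2,numpy as np
a=cv2.imread("pics/side0.png")[170:290,280:440];b=cv2.imread("pics/top0.png")[220:310,320:440]
cv2.imwrite("pics/c1.png",cv2.resize(a,None,fx=5,fy=5,interpolation=cv2.INTER_CUBIC))
cv2.imwrite("pics/c2.png",cv2.resize(b,None,fx=6,fy=6,interpolation=cv2.INTER_CUBIC))
E
```

```text
(no output)
```

View pics/c1.png

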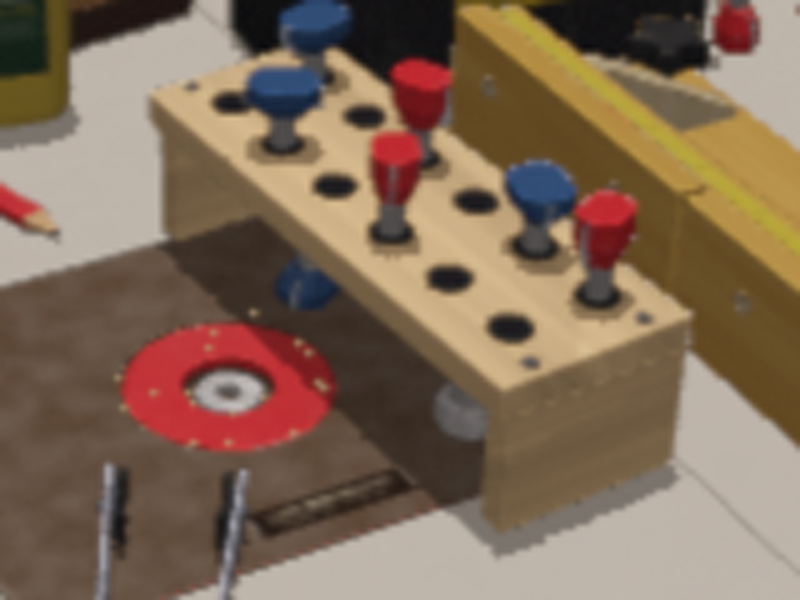

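View pics/c2.png

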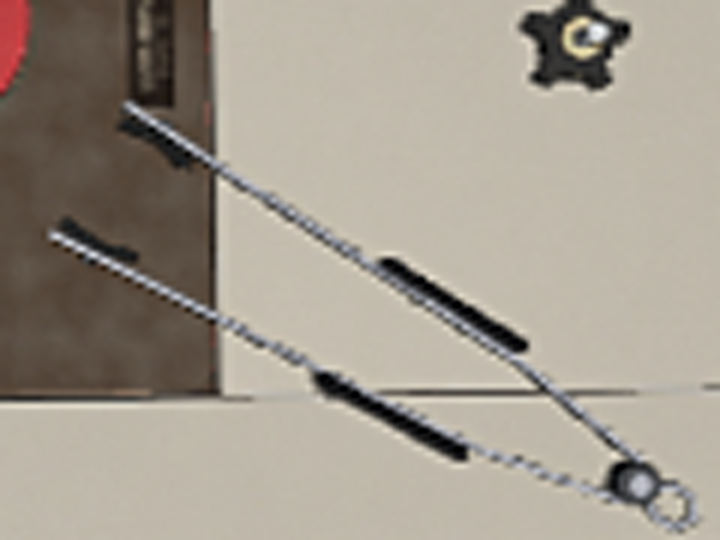

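Crop 1: the nut's hexagon is at crop (462,410), near the right cheek, and the blue spare bit is at (305,285). Crop 2: the grips run from (380,265) to (525,345) and from (320,378) to (463,455), with the knuckle at (633,483).

```bash
python3 - <<'E'
from h import *
np.set_printoptions(precision=3,suppress=True)
f=lambda u,v,z:onz("top",320+u/6-.5,220+v/6-.5,z)
R=[f(380,265,.028),f(525,345,.028)];L=[f(320,378,.028),f(463,455,.028)];K=f(633,483,.028)
g=np.mean(R+L,0);t1=f(127,103,.028);t2=f(52,235,.028);m=(t1+t2)/2
print("grip",g,"knuckle",K,"tips",t1,t2)
d=(m-K)[:2];print("yaw",np.degrees(np.arctan2(d[1],d[0])),np.linalg.norm(d),"grip from K",np.linalg.norm((g-K)[:2]))
s=lambda u,v,z:onz("side",280+u/5-.5,170+v/5-.5,z)
print("rack side corners",s(150,97,.08),s(500,388,.08),s(690,315,.08))
z=np.load("top0.npz");P=z["p"];D=z["d"]
o,_=ray("top",0,0);vv,uu=np.mgrid[0:480,0:640]
c=eyes.camera_params("top");T=c["world_from_camera"]
X=np.stack([(uu-c["cx"])/c["fx"]*D,(vv-c["cy"])/c["fy"]*D,D],-1)@T[:3,:3].T+T[:3,3]
mk=((abs(X[...,2]-.08)<.012)&(uu>235)&(uu<380)&(vv>150)&(vv<215)).astype(np.uint8)
mk=cv2.morphologyEx(mk,cv2.MORPH_CLOSE,np.ones((9,9)))
r=cv2.minAreaRect(cv2.findNonZero(mk));b=cv2.boxPoints(r);print(r)
B=np.array([onz("top",*p,.08) for p in b]);print("rack top",B,B.mean(0))
for name,q in(("nut bottom",s(460,440,0)),("nut hex mid z10",s(461,410,.01)),("spare",s(305,285,.02))):print(name,q)
E
```

```text
grip [ 0.443 -0.214  0.028] knuckle [ 0.395 -0.293  0.028] tips [ 0.542 -0.103  0.028] [ 0.492 -0.074  0.028]
yaw 59.15331644823133 0.237912064184135 grip from K 0.09213108443777636
rack side corners [0.605 0.104 0.08 ] [ 0.628 -0.168  0.08 ] [ 0.727 -0.16   0.08 ]
((304.8507080078125, 181.51431274414062), (45.339969635009766, 126.47464752197266), 84.52262878417969)
rack top [[ 0.701  0.12   0.08 ]
 [ 0.725 -0.159  0.08 ]
 [ 0.624 -0.167  0.08 ]
 [ 0.601  0.111  0.08 ]] [ 0.663 -0.024  0.08 ]
nut bottom [ 0.654 -0.103  0.   ]
nut hex mid z10 [ 0.659 -0.096  0.01 ]
spare [0.637 0.009 0.02 ]
```

```bash
python3 -m crank '[[[8.5,2.7,-4.4,1.6,0,0,-6.2],[8.5,2.7,-4.4,1.6,0,0,-6.2],[8.5,2.7,-4.4,1.6,0,0,-6.2],[8.5,2.7,-4.4,1.6,0,0,-6.2],[8.5,2.7,-4.4,1.6,0,0,-6.2],[8.5,2.7,-4.4,1.6,0,0,-6.2],[8.5,2.7,-4.4,1.6,0,0,-6.2],[8.5,2.7,-4.4,1.6,0,0,-6.2],[8.5,0.7,-5.2,-1.2,0,0,-6.2],[8.5,0.7,-5.2,-1.2,0,0,-6.2],[8.5,0.7,-5.2,-1.2,0,0,-6.2],[8.5,0.7,-5.2,-1.2,0,0,-6.2],[8.5,0.7,-5.2,-1.2,0,0,-6.2],[8.5,0.7,-5.2,-1.2,0,0,-6.2],[8.5,0.7,-5.2,-1.2,0,0,-6.2],[8.5,0.7,-5.2,-1.2,0,0,-6.2],[8.5,0.7,-5.2,-1.2,0,0,-6.2],[8.5,0,0,0,0,0,0]]]' 30
cat >> h.py <<'E'
from scipy.spatial.transform import Rotation as Ro
from workcell import manip
def wshot(name):
    o=manip.get_obs();p,d=eyes.camera("wrist");cv2.imwrite(f"pics/{name}.png",p[:,:,::-1])
    T=np.eye(4);T[:3,:3]=Ro.from_quat(o["ee_rot"]).as_matrix();T[:3,3]=o["position"]
    np.savez(name+".npz",p=p,d=d,T=T@eyes.camera_params("wrist")["hand_eye"])
    print(np.round(o["position"],4),np.round(Ro.from_quat(o["ee_rot"]).as_matrix(),3).tolist(),o["clock"])
def wz(name,u,v,z):
    T=np.load(name+".npz")["T"];c=eyes.camera_params("wrist")
    a=np.array([u-c["cx"],v-c["cy"]])/c["fx"];r=np.linalg.norm(a)
    d=T[:3,:3]@np.array([*(a*np.sin(r)/max(r,1e-9)),np.cos(r)]);return T[:3,3]+d*(z-T[2,3])/d[2]
E
python3 -c "
from h import *
wshot('w1')"
```

```text
clock: 2.35
position: [0.4442, -0.2213, 0.2504]
ee_rot: [0.872, 0.49, -0.001, 0.0]
ft_force: [0.8, 0.5, 0.2]
grip_width: 0.995
grasp_force: 0.0
[ 0.4442 -0.2213  0.2504] [[0.519, 0.854, -0.002], [0.854, -0.519, -0.002], [-0.003, -0.001, -1.0]] 2.35
```

View pics/w1.png

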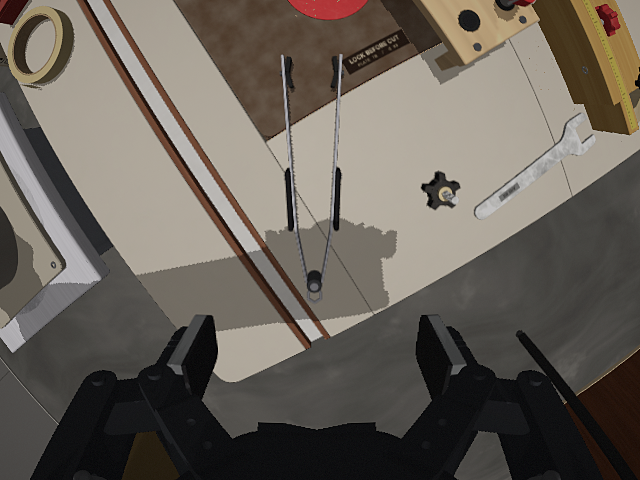

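The wrist picture shows the tongs nearly along the tool's x: grips at (290,168–231) and (337,168–231), tips at (284,56) and (340,56), knuckle at (314,283).

```bash
python3 - <<'E'
from h import *
np.set_printoptions(precision=4,suppress=True)
f=lambda u,v:wz("w1",u,v,.028)
C=[f(289,168),f(291,231),f(338,168),f(337,231)];g=np.mean(C,0);K=f(314,283);m=(f(284,56)+f(340,56))/2
d=(m-K)[:2];e=d/np.linalg.norm(d)
print(g,K,m,np.degrees(np.arctan2(*e[::-1])),np.linalg.norm(d),"grip via K:",K[:2]+.095*e)
E
```

```text
[ 0.4454 -0.2155  0.028 ] [ 0.3979 -0.2936  0.028 ] [ 0.5188 -0.0916  0.028 ] 59.11048370729006 0.23547235140293335 grip via K: [ 0.4467 -0.2121]
```

```bash
python3 -m crank '[[[7.2,0.1,0.4,-5.5,0,0,0.2],[7.2,0.1,0.4,-5.5,0,0,0.2],[7.2,0,0,-5.5,0,0,0],[7.2,0,0,-4.5,0,0,0],[6.6,0,0,-2,0,0,0],[6.4,0,0,-1.2,0,0,0],[6.2,0,0,-0.5,0,0,0],[6.2,0,0,0,0,0,0]]]' 40
```

```text
clock: 3.4
position: [0.448, -0.2093, 0.0048]
ee_rot: [0.868, 0.497, 0.0, 0.0]
ft_force: [-0.3, -0.2, 1.2]
grip_width: 0.726
grasp_force: 0.0
```

```bash
python3 -m crank '[[[6.0,-0.1,-0.2,-0.4,0,0,0],[5.6,0,0,0,0,0,0],[5.0,0,0,0,0,0,0],[5.0,0,0,0,0,0,0],[5.0,0,0,0,0,0,0],[5.0,0,0,0,0,0,0]]]' 40
```

```text
clock: 4.15
position: [0.4472, -0.212, 0.0011]
ee_rot: [0.868, 0.496, 0.001, 0.0]
ft_force: [-0.9, -1.0, 6.0]
grip_width: 0.589
grasp_force: 10.3
```

```bash
python3 -m crank '[[[5.0,0,0,2,0,0,0],[5.0,0,0,4,0,0,0],[5.0,0,0,4,0,0,0],[5.0,-0.45,1.5,0,0,0,-9.1],[5.0,-0.45,1.5,0,0,0,-9.1],[5.0,-0.45,1.6,0,0,0,-9.1],[5.0,-0.45,1.6,0,0,0,-9.1],[5.0,-0.45,1.5,-2,0,0,-9.1],[5.0,-0.45,1.5,-2.5,0,0,-9.1],[5.0,0,0,-2.5,0,0,0],[5,0,0,0,0,0,0]]]'
python3 -c "
from h import *
wshot('w2')"
```

```text
clock: 5.52
position: [0.4183, -0.1197, 0.0294]
ee_rot: [0.999, 0.043, -0.002, 0.0]
ft_force: [-0.8, 0.4, -1.7]
grip_width: 0.585
grasp_force: 8.5
[ 0.4183 -0.1197  0.0294] [[0.996, 0.086, -0.003], [0.086, -0.996, -0.001], [-0.003, 0.001, -1.0]] 5.525
```

View pics/w2.png

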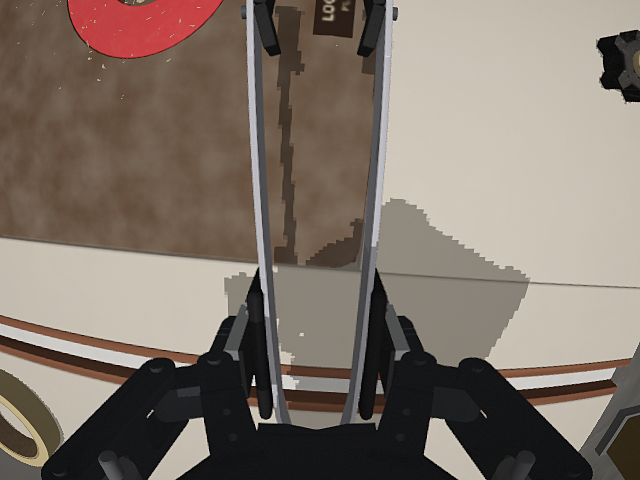

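The tongs are held centred between the fingers (jaws at (265,30) and (370,30)), but the rack is out of view. I'll measure the nut from the side camera's depth instead.

```bash
python3 - <<'E'
from h import *
np.set_printoptions(precision=4,suppress=True)
z=np.load("side0.npz");P=z["p"];D=z["d"]
c=eyes.camera_params("side");T=c["world_from_camera"];vv,uu=np.mgrid[0:480,0:640]
X=np.stack([(uu-c["cx"])/c["fx"]*D,(vv-c["cy"])/c["fy"]*D,D],-1)@T[:3,:3].T+T[:3,3]
m=(uu>360)&(uu<380)&(vv>240)&(vv<262)
for v in range(244,261): print(v,[f"{int(a)}/{X[v,u,2]*1000:.0f}" for u,a in zip(range(364,380),P[v,364:380].mean(1))])
for u,v in((369,249),(372,250),(374,252),(372,255),(370,254)):print(u,v,X[v,u],P[v,u])
a=np.radians(4.8);R=np.array([[np.cos(a),-np.sin(a)],[np.sin(a),np.cos(a)]])
r=(X[...,:2]-[.663,-.024])@R
k=(r[...,0]>-.045)&(r[...,0]<.035)&(abs(r[...,1])<.118)&(X[...,2]>.006)&(X[...,2]<.05)&(vv>180)&(vv<270)
n,l,s,ct=cv2.connectedComponentsWithStats(k.astype(np.uint8))
for i in range(1,n):
    if s[i,4]>8:print(s[i],X[l==i].min(0),X[l==i].max(0),r[l==i].mean(0),P[l==i].mean(0))
E
```

```text
244 ['49/-0', '50/1', '51/2', '56/1', '69/65', '83/66', '88/69', '89/70', '89/74', '90/73', '94/77', '112/79', '148/77', '168/81', '175/80', '175/79']
245 ['50/-2', '52/0', '51/0', '51/-2', '56/1', '68/62', '83/65', '89/69', '89/70', '89/73', '89/73', '92/74', '108/79', '143/81', '164/78', '173/81']
246 ['52/-0', '51/-2', '51/-1', '52/-1', '54/1', '64/2', '75/23', '87/63', '89/69', '88/71', '88/72', '89/71', '91/76', '105/78', '135/77', '161/80']
247 ['50/-2', '51/-1', '51/0', '54/2', '68/17', '82/15', '77/24', '77/23', '86/65', '88/67', '88/69', '88/72', '88/74', '91/74', '100/76', '124/81']
248 ['50/1', '52/-0', '53/1', '64/-1', '87/15', '86/17', '77/19', '75/22', '77/22', '84/64', '88/65', '88/69', '88/72', '88/75', '89/73', '95/77']
249 ['50/0', '51/4', '56/-0', '81/12', '97/14', '91/14', '78/16', '76/16', '78/20', '81/19', '84/65', '86/67', '87/68', '87/70', '88/72', '89/75']
250 ['48/-2', '49/-1', '56/1', '79/14', '94/13', '99/13', '93/14', '83/14', '79/18', '81/18', '82/18', '84/65', '86/66', '87/70', '87/70', '88/72']
251 ['47/-0', '49/1', '59/-0', '78/9', '88/13', '96/12', '
[... 1135 characters left out ...]
49/1', '50/1', '50/3', '50/1', '48/1', '48/1', '48/0', '47/-1', '52/-2', '80/38', '89/42', '90/41']
260 ['48/3', '49/1', '48/1', '47/0', '48/0', '48/-1', '49/-2', '48/-1', '49/2', '48/-0', '49/-1', '48/-1', '52/-1', '80/38', '90/38', '90/39']
369 249 [ 0.6557 -0.0892  0.0136] [94 91 89]
372 250 [ 0.6563 -0.1004  0.0181] [82 79 78]
374 252 [ 0.6595 -0.104   0.0139] [106 102 100]
372 255 [ 0.6553 -0.1032  0.0065] [97 92 91]
370 254 [ 0.6517 -0.1006  0.0088] [97 93 92]
[335 220  12  11  76] [0.633  0.0079 0.0065] [0.6588 0.034  0.0247] [-0.0153  0.0467] [45.2763 53.5132 70.4211]
[367 246  10  10  68] [ 0.6486 -0.1113  0.0063] [ 0.6677 -0.0841  0.0242] [-0.0132 -0.0738] [94.4853 89.7647 87.6176]
```

```bash
python3 - <<'E'
from h import *
np.set_printoptions(precision=4,suppress=True)
f=np.array([.445,.895])
A=onz("side",374.5,250.8,.014)[:2]+.0095*f
B=onz("side",374.5,257.3,0)[:2]+.0143*f
a=np.radians(4.8);R=np.array([[np.cos(a),-np.sin(a)],[np.sin(a),np.cos(a)]])
for q in(A,B):print(q,(q-[.663,-.024])@R)
E
```

```text
[ 0.667  -0.0924] [-0.0018 -0.0685]
[ 0.667 -0.093] [-0.0018 -0.0691]
```

```bash
python3 -m crank '[[[5.0,1,0.3,-0.8,0,0,0],[5.0,1.5,0.3,-0.8,0,0,0],[5.0,1.2,0.2,0,0,0,0],[5,0,0,0,0,0,0],[5,0,0,0,0,0,0]]]'
python3 - <<'E'
from h import *
p,d=eyes.camera("side");np.savez("s1.npz",p=p,d=d)
a=p[170:290,280:440,::-1];cv2.imwrite("pics/s1.png",cv2.resize(a,None,fx=5,fy=5,interpolation=cv2.INTER_CUBIC))
E
```

```text
clock: 6.2
position: [0.4563, -0.1119, 0.0148]
ee_rot: [0.999, 0.043, 0.0, 0.0]
ft_force: [-0.2, -0.5, -1.8]
grip_width: 0.585
grasp_force: 8.5
```

View pics/s1.png

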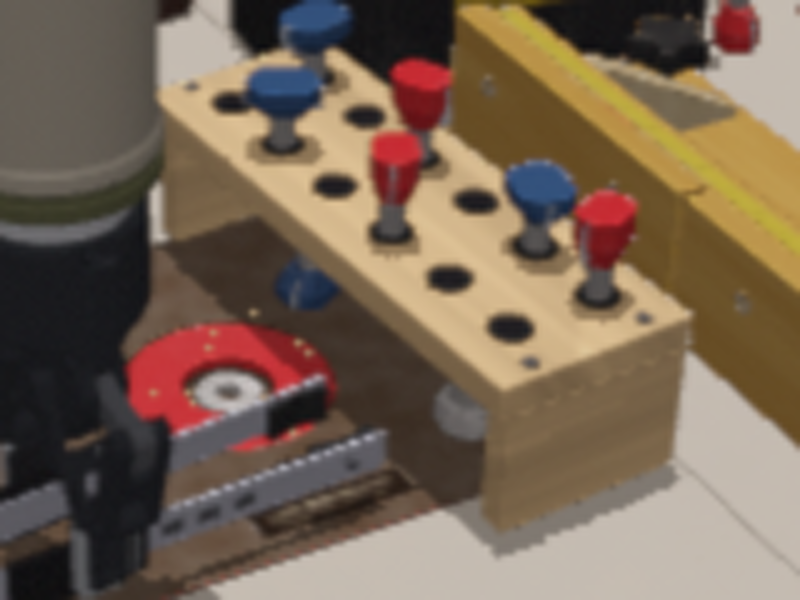

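The side crop shows the jaw tips just in front of the rack: top corners at (327,377) for the left and (386,432) for the right. The nut is undisturbed at (462,410).

```bash
python3 - <<'E'
from h import *
np.set_printoptions(precision=4,suppress=True)
s=lambda u,v,z:onz("side",280+u/5-.5,170+v/5-.5,z)[:2]
L=s(327,377,.0415);R=s(386,432,.0415);m=(L+R)/2;print(L,R,np.linalg.norm(L-R),m)
e=np.array([np.cos(np.radians(4.93)),np.sin(np.radians(4.93))]);n=np.array([-e[1],e[0]])
mouth=m-.02*e;d=np.array([.667,-.0928])-mouth;print(mouth,"kinematic",np.array([.4563,-.1119])+.128*e,"fwd",d@e,"left",d@n)
E
```

```text
[ 0.5965 -0.0842] [ 0.5995 -0.1293] 0.0451686393397118 [ 0.598  -0.1068]
[ 0.578  -0.1085] kinematic [ 0.5838 -0.1009] fwd 0.08997088362745816 left 0.007974358676557438
```

```bash
python3 - <<'E'
from h import *
np.set_printoptions(precision=4,suppress=True)
z=np.load("s1.npz");D=z["d"];P=z["p"]
c=eyes.camera_params("side");T=c["world_from_camera"];vv,uu=np.mgrid[0:480,0:640]
X=np.stack([(uu-c["cx"])/c["fx"]*D,(vv-c["cy"])/c["fy"]*D,D],-1)@T[:3,:3].T+T[:3,3]
for n,us in(("R",range(320,358,4)),("L",range(318,347,4))):
  for u in us:
    col=[v for v in range(244,280) if .008<X[v,u,2]<.06 and (X[v,u,1]<-.11)==(n=="R")]
    if col: print(n,u,col[0],col[-1],X[col[0]+1,u],X[col[len(col)//2],u],X[col[-1],u])
E
```

```text
R 320 269 275 [ 0.5135 -0.1287  0.0349] [ 0.5133 -0.129   0.0299] [ 0.5127 -0.1303  0.0232]
R 324 267 274 [ 0.5227 -0.1286  0.0367] [ 0.523  -0.1282  0.0284] [ 0.5222 -0.1297  0.0218]
R 328 266 272 [ 0.5327 -0.1272  0.0347] [ 0.5308 -0.1308  0.0327] [ 0.5339 -0.1253  0.0196]
R 332 265 271 [ 0.5428 -0.1259  0.0327] [ 0.5428 -0.1261  0.0275] [ 0.543  -0.1259  0.0193]
R 336 263 270 [ 0.5526 -0.1252  0.0339] [ 0.5515 -0.1275  0.028 ] [ 0.5517 -0.1274  0.0199]
R 340 262 268 [ 0.5621 -0.1252  0.0331] [ 0.5615 -0.1264  0.0289] [ 0.5623 -0.1253  0.0198]
R 344 258 267 [ 0.5733 -0.122   0.0375] [ 0.5713 -0.1259  0.0304] [ 0.5723 -0.1248  0.0184]
R 348 257 265 [ 0.5826 -0.1225  0.0372] [ 0.5792 -0.1286  0.0347] [ 0.5811 -0.126   0.0215]
R 352 255 264 [ 0.5945 -0.1187  0.0357] [ 0.5908 -0.1254  0.031 ] [ 0.5901 -0.1272  0.0218]
R 356 256 262 [ 0.6    -0.1259  0.036 ] [ 0.6011 -0.1245  0.0294] [ 0.6003 -0.1265  0.023 ]
L 318 255 262 [ 0.5296 -0.0879  0.0374] [ 0.5306 -0.0861  0.0277] [ 0.5301 -0.0869  0.0204]
L 322 254 260 [ 0.5392 -0.0878  0.0366] [ 0.541  -0.0844  0.0283] [ 0.5415 -0.0835  0.0193]
L 326 252 258 [ 0.5511 -0.0833  0.0347] [ 0.5515 -0.0825  0.0287] [ 0.5518 -0.0823  0.0203]
L 330 250 257 [ 0.5614 -0.0821  0.0357] [ 0.5606 -0.0836  0.0289] [ 0.562  -0.0813  0.0187]
L 334 249 257 [ 0.5708 -0.0827  0.0355] [ 0.5679 -0.0882  0.0322] [ 0.5683 -0.0878  0.021 ]
L 338 247 255 [ 0.581  -0.0818  0.0369] [ 0.5781 -0.0872  0.0334] [ 0.5805 -0.0835  0.0192]
L 342 246 254 [ 0.5903 -0.0827  0.0369] [ 0.5881 -0.087   0.0325] [ 0.5902 -0.0839  0.0188]
```

```bash
python3 -m crank '[[[5.0,1.5,0.16,-0.1,0,0,0],[5.0,1.5,0.16,0,0,0,0],[5.0,1.0,0.11,0,0,0,0],[5,1.0,0.10,0,0,0,0],[5,1,0.10,0,0,0,0],[5,0,0,0,0,0,0]]]'
```

```text
clock: 7.0
position: [0.5172, -0.1053, 0.0133]
ee_rot: [0.999, 0.043, 0.0, 0.0]
ft_force: [0.0, 0.1, -1.5]
grip_width: 0.589
grasp_force: 8.5
```

```bash
python3 -m crank '[[[5.0,1,0.1,0,0,0,0],[5,0.8,0.08,0,0,0,0],[5.0,0.5,0.05,0,0,0,0],[5,0,0,0,0,0,0],[5,0,0,0,0,0,0]]]'
```

```text
clock: 7.62
position: [0.5393, -0.1031, 0.0133]
ee_rot: [0.999, 0.043, -0.0, 0.0]
ft_force: [0.2, -0.8, -1.1]
grip_width: 0.588
grasp_force: 8.5
```

```bash
python3 -m crank '[[[4.7,0,0,0,0,0,0],[4.5,0,0,0,0,0,0],[4.3,0,0,0,0,0,0],[4,0,0,0,0,0,0],[3.8,0,0,0,0,0,0],[3.8,0,0,0,0,0,0],[3.8,0,0,0,0,0,0],[3.8,0,0,0,0,0,0]]]' 50
python3 - <<'E'
from h import *
p,d=eyes.camera("side");np.savez("s2.npz",p=p,d=d)
a=p[170:290,280:440,::-1];cv2.imwrite("pics/s2.png",cv2.resize(a,None,fx=5,fy=5,interpolation=cv2.INTER_CUBIC))
E
```

```text
clock: 8.62
position: [0.5395, -0.103, 0.0133]
ee_rot: [0.999, 0.043, -0.0, 0.0]
ft_force: [-1.8, -0.6, -0.7]
grip_width: 0.499
grasp_force: 51.6
```

View pics/s2.png

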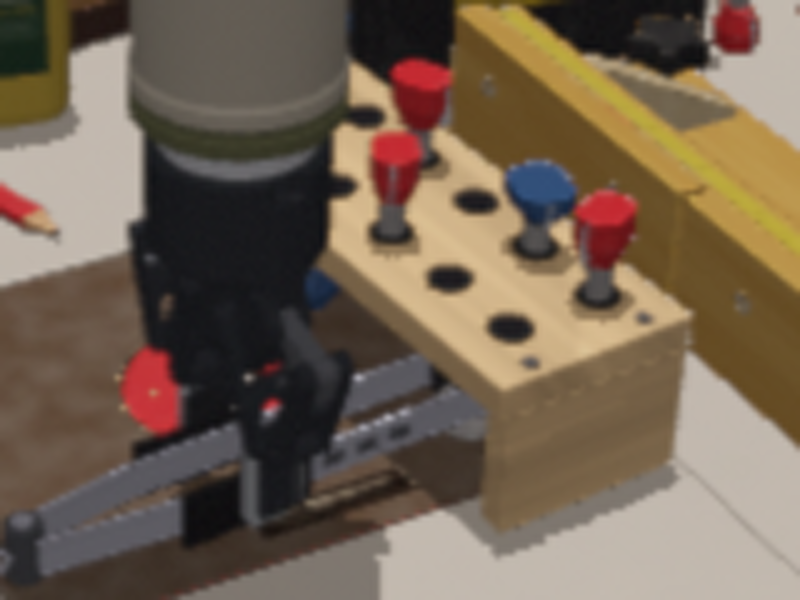

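The jaws have closed on the nut: opening about 4.26 cm at 51 N, and the nut's hexagon shows just below the right jaw at about (470,425). Next I raise it slightly, draw it out, then lift.

```bash
python3 -m crank '[[[3.8,0,0,0.4,0,0,0],[3.8,0,0,0.5,0,0,0],[3.8,-1.0,-0.09,0,0,0,0],[3.8,-1.5,-0.13,0,0,0,0],[3.8,-2,-0.17,0,0,0,0],[3.8,-2,-0.17,0,0,0,0],[3.8,-2,-0.17,0,0,0,0],[3.8,-2,-0.17,0,0,0,0],[3.8,-1.5,-0.13,1,0,0,0],[3.8,0,0,2,0,0,0],[3.8,0,0,3,0,0,0],[3.8,0,0,3,0,0,0],[3.8,0,0,3,0,0,0],[3.8,0,0,2,0,0,0],[3.8,0,0,1,0,0,0],[3.8,0,0,0,0,0,0],[3.8,0,0,0,0,0,0],[3.8,0,0,0,0,0,0]]]'
python3 - <<'E'
from h import *
p,d=eyes.camera("side")
a=p[90:290,240:440,::-1];cv2.imwrite("pics/s3.png",cv2.resize(a,None,fx=3,fy=3,interpolation=cv2.INTER_CUBIC))
E
```

```text
clock: 10.92
position: [0.4191, -0.1134, 0.1716]
ee_rot: [0.999, 0.043, -0.001, 0.0]
ft_force: [-0.3, -0.1, -1.7]
grip_width: 0.498
grasp_force: 51.4
```

View pics/s3.png

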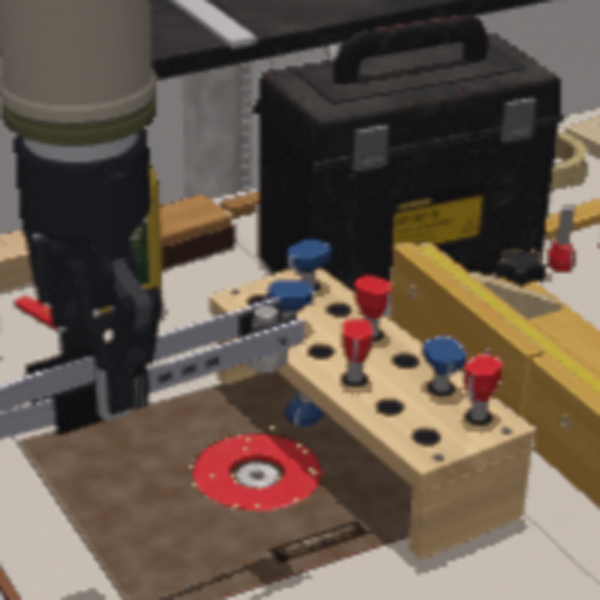

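The nut is in the jaws at crop (268,340), raised in front of the rack. The rack and spare bit are where they were.

```bash
python3 -c "
from workcell import job
print(job.hand_in())"
```

```text
the job is handed in; nothing more can be done
None
```

I handed the job in at about 11 s with the nut gripped in the tongs, lifted about 16 cm and about 6 cm in front of the rack by my estimate; the rack and spare bit looked unmoved, and the hand-in returned no verdict.

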